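Clear the tea lights off the sprung chest and hold its lid at the marker

TASK

I want to pack the chest, but a carrying tray stands on its lid: tip the four tea lights off the tray into the wooden basket and set the empty tray down upright on the middle of the cork mat. Then lift the chest's spring-loaded lid by its bar until the red ball on the lid is level with the red ball on the marker arm beside it, and finish while still holding it there, steady, because it snaps shut when let go. Leave the marker arm and everything else on the table where they are.

Things in the scene. Friction and masses are not known exactly. Their poses are not given: they have to be found in the camera images.
- tray: blue carrying tray, about 0.2 kg, 160 (its x) x 130 (its y) mm, slick 6 mm floor, 21 mm high rim on three sides; OPEN at its -x end, where pieces slide out when tipped past about 25 degrees. A wooden grip board, 12 mm thick (along y), 100 mm long (along x), stands upright along the middle and reaches 86 mm above the underside. Origin: centre of the underside; z up. Starts on the lid, two tea lights each side
- tray_grip (a point): point to grip on the tray's board, 64 mm above the tray's underside, above its centre; axes as the tray's; pinch it along the tray's y
- tray_lip (a point): middle of the tray's open edge: 80 mm towards -x from the tray's centre, 6 mm above its underside
- light0: a tea light: silver cup with white wax, 38 mm across, 16 mm high, 20 g; origin: centre of its underside
- light1: a tea light: silver cup with white wax, 38 mm across, 16 mm high, 20 g; origin: centre of its underside
- light2: a tea light: silver cup with white wax, 38 mm across, 16 mm high, 20 g; origin: centre of its underside
- light3: a tea light: silver cup with white wax, 38 mm across, 16 mm high, 20 g; origin: centre of its underside
- basket: open square wooden basket fixed to the table, 200 x 200 mm outside, 90 mm high, walls and floor 6 mm; origin: centre of the underside. It stands on one side of the chest, left or right
- mat: cork mat fixed to the table, 190 (its x) x 220 (its y) mm, 4 mm thick, on the other side of the chest; origin: centre of the underside
- chest: wooden chest fixed to the table, 240 (x) x 280 (y) mm, lid top 97 mm above the table; origin: centre of the underside; its front (-x side) faces the robot and the lid's hinge runs along its far (+x) top edge
- lid (a joint): opening angle of the lid in rad: 0 closed, grows as the front edge rises, at most 1.3. A spring and its weight pull it shut; lifting it at the bar takes about 5 N when closed, about 8 N at 0.65 rad
- lid_bar (a point): middle of the steel lifting bar on the lid near its front edge: a round bar 12 mm in diameter, 140 mm long along the lid's y on two thin posts 60 mm either side of its middle, its axis 38 mm above the lid's top face (32 mm free below it). Axes turn with the lid
- lid_hinge (a point): point on the lid's hinge axis, which runs along the chest's y; the bar lies 215 mm in front of it (-x) and 44 mm above it when closed
- lid_dot (a point): the red ball (16 mm) on the left (+y) front corner of the lid, 230 mm from the hinge axis; axes turn with the lid
- marker (a joint): angle of the marker arm in rad, measured as the lid's: the lid must be opened to this value. Stiff, stays where it was set (0.35 to 0.65)
- marker_ball (a point): the red ball (18 mm) at the end of the white marker arm, 25 mm to the left (+y) of the lid, 230 mm from the same hinge axis; axes turn with the arm
- tape: not part of the job: the roll of amber packing tape lying flat, 100 mm across, 48 mm high; origin: centre of the underside
- candle: not part of the job: the thick white pillar candle, 72 mm across, 110 mm high; origin: centre of the underside
- carton_b: not part of the job: a paper-coloured carton with a tape band, 200 x 130 x 80 mm; origin: centre of the underside
- carton_c: not part of the job: a white carton with a tape band, 220 x 120 x 70 mm; origin: centre of the underside

How it is judged:
By the outcome, as a careful person would: the job done as asked, in the order asked, and still so for the second after the job is handed in, while the arm keeps its last pose, push and grip.
It also fails if it takes over 70 s, if anything falls off the work surface, if the arm or the gripper's body presses on something with over 40 N, if the wrist force passes 120 N, or if a joint passes its speed limit or range.

ROBOT

A 6-joint arm with a two-finger parallel gripper is mounted at the origin on the work surface. World frame = base frame: x ahead of the robot, y to its left, z up, the work surface at z = 0. Lengths are in m, angles in rad, forces in N, time in s.
With the tool pointing down it reaches from about 0.225 to 0.725 m from the base axis. Payload 3.1 kg.
Tool frame: the origin (TCP) lies between the finger pads; the fingertips stand 17 mm ahead of it and the grasp point (between the pads) lies 2 mm behind it; z points along the fingers, y is the line along which they close (so a half turn about z gives the same grasp; the last joint's range is limited). The gripper opens to 85 mm and grips with 20 to 120 N. Pads are 22 mm wide; open, the fingers measure 114 mm over their backs; the gripper's body (76 mm by 85 mm) begins 54 mm behind the grasp point. The pads swing forward as they close: fully open they stand 13 mm farther back than shut.
Start: joints at [1.118, 0.048, 0.099, 1.622, 0, 1.443], TCP at [0.168, 0.498, 0.248] pointing down, gripper open.
Joint ranges: [-2.91, 2.91], [-0.99, 1.94], [-1.21, 1.42], [-2.12, 2.29], [-1.49, 1.47], [-3.14, 3.14]. Speed limits (rad/s): [2.79, 2.79, 3.14, 3.14, 3.14, 3.14].

INTERFACE

Orientations are given as [roll, pitch, yaw] about the fixed x, y, z axes, in that order (R = Rz(yaw) Ry(pitch) Rx(roll)).
In Python, from cell import state, optics, job gives the robot as it stands.
- The arm moves only by the tool move_arm, never from a script. Its argument "rows" is text: rows parted by semicolons, each of 7 numbers parted by spaces: the shift along the world's x, y, z each as a share of 0.025 m, from -1 to 1, then the turn, a rotation vector about the world's x, y, z each as a share of 4 degrees, from -1 to 1, then the opening, from -1 (shut) to 1 (fully open). In form: dx dy dz ax ay az jaw; .... A call has 1 to 5 rows; each row shifts and turns the commanded pose from where the row before left it; what a row does not reach is not made up. A row lasts 1/12 s, in which the tool goes at most 41.7 mm and 7.16 degrees, less where a joint would pass 70% of its speed; a pose out of reach is approached as far as the arm can. A call with a number of a shift or a turn outside -1 to 1 is refused whole. A call with a gripper value outside its range is refused whole. The fingers move at their own pace and stop on an object; "grip_force" is the grip in N (left out, the last holds). Time passes only in rows, so rows that do not move let the fingers close. It gives the time, the measured TCP pose, the force, the opening and the grip force at its end, in the units of the state.
- state(): the state, without advancing time (a new reading comes with each control period).
- optics.read_camera(name): name is "side" or "top" or "wrist"; returns a dict with "frame" (420x560x3 uint8, blue, green, red), "mtx" (3x3 intrinsics, pixels), "world_to_cam" (4x4, takes a point from world to camera coordinates). Camera axes: x right, y up, looking along -z (the intrinsics and any distortion apply to the point x, -y, -z); pixel columns grow to the right and rows downward; lengths in m; the calibration is good to about 2 mm. A picture is of the moment at which its call begins. There is no depth.
- job.hand_in(): hands the job in; it is judged then, once.
The state is a dict: "time_s": time; "joints": joint angles; "qd": joint speeds; "joint_torque": joint torques, N m; "ee_pos": TCP position; "ee_rot": TCP orientation; "force": force on the tool from outside, world axes, zero at the start; "ft_torque": the same for the moment, N m; "finger_gap": finger opening in m; "gripper_force": force on a finger pad.
Only numpy, scipy, OpenCV 4.12 (cv2) and the standard library are available. Lean on these libraries where they do the work, as an engineer would, in place of code of your own. Each camera call takes 0.05 s, during which the arm holds its last target. There are 200 camera calls.

## Working session

There is one attempt and no reset: what is moved stays moved. The work goes in short steps, Python scripts to look and compute and a tool call to move; the robot and the scene stay as the last step left them, time stands still between calls to the robot, and variables do not carry over. Pictures are saved under pics/ and viewed, at most 10 in all, crops included, and the job is handed in when it is done.

Besides the shell and the picture viewer there is one more tool, called after "Call:" as a command line: name --argument value ..., lists and objects as JSON in quotes. move_arm: Moves the arm, as the interface text tells. Shift numbers are shares of 0.025 m and turn numbers shares of 4 degrees, none past 1 either way. Its arguments: {"type":"object","properties":{"rows":{"type":"string"},"grip_force":{"type":"number"}},"required":["rows"]}

```bash
mkdir -p pics
python3 - <<'E'
from cell import state, optics
import cv2,pickle
s=state();print(s)
d={n:optics.read_camera(n) for n in("side","top")}
pickle.dump(d,open('d0.pkl','wb'))
for n in d:
    cv2.imwrite(f'pics/{n}0.png',cv2.resize(d[n]['frame'],(800,600)));print(n,{k:v for k,v in d[n].items() if k!='frame'})
E
```

```text
{'time_s': 0.0, 'joints': array([1.11818223e+00, 4.87209794e-02, 9.75796592e-02, 1.62201608e+00,
       4.24774312e-05, 1.44299426e+00]), 'qd': array([-0.00132986, -0.00043696, -0.00022349,  0.00094708, -0.00090976,
       -0.0004219 ]), 'joint_torque': array([ 8.30951431e-04, -3.38779950e+01,  3.20015609e+01,  2.02326325e-02,
        9.43551959e-05,  2.09638387e-06]), 'ee_pos': array([0.16728783, 0.49702009, 0.24712351]), 'ee_rot': array([-3.13925625e+00, -3.43060075e-04,  2.81678018e+00]), 'force': array([ 0.48029042, -0.04742203, -0.57008666]), 'ft_torque': array([-0.03266302,  0.01443412,  0.05056471]), 'gripper_force': 0.0, 'finger_gap': 0.08554139744514178}
side {'mtx': array([[525.14575599,   0.        , 282.62631625],
       [  0.        , 525.14575599, 201.88484975],
       [  0.        ,   0.        ,   1.        ]]), 'world_to_cam': array([[-0.92260944, -0.38531102, -0.01808961,  0.5107417 ],
       [ 0.23799867, -0.60552928,  0.75940169, -0.23260017],
       [-0.30355962,  0.69632586,  0.65037054, -2.08818976],
       [ 0.        ,  0.        ,  0.        ,  1.        ]])}
top {'mtx': array([[444.98170643,   0.        , 281.00703981],
       [  0.        , 444.98170643, 205.49989067],
       [  0.        ,   0.        ,   1.        ]]), 'world_to_cam': array([[ 6.65325089e-03, -9.99977863e-01,  8.34394086e-05,
         3.51122230e-06],
       [ 9.95420775e-01,  6.63088771e-03,  9.53599089e-02,
        -5.74196831e-01],
       [-9.53583513e-02, -5.51396078e-04,  9.95442857e-01,
        -1.49390179e+00],
       [ 0.00000000e+00,  0.00000000e+00,  0.00000000e+00,
         1.00000000e+00]])}
```

View pics/side0.png

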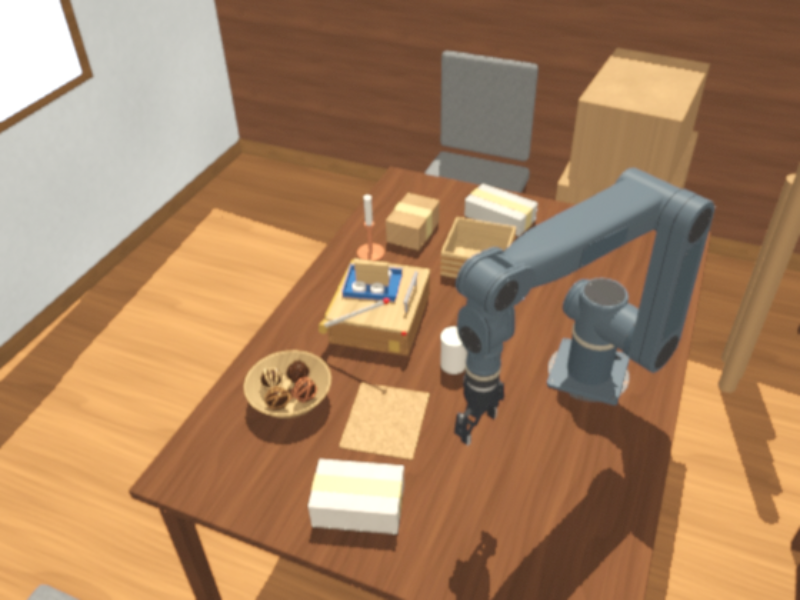

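View pics/top0.png

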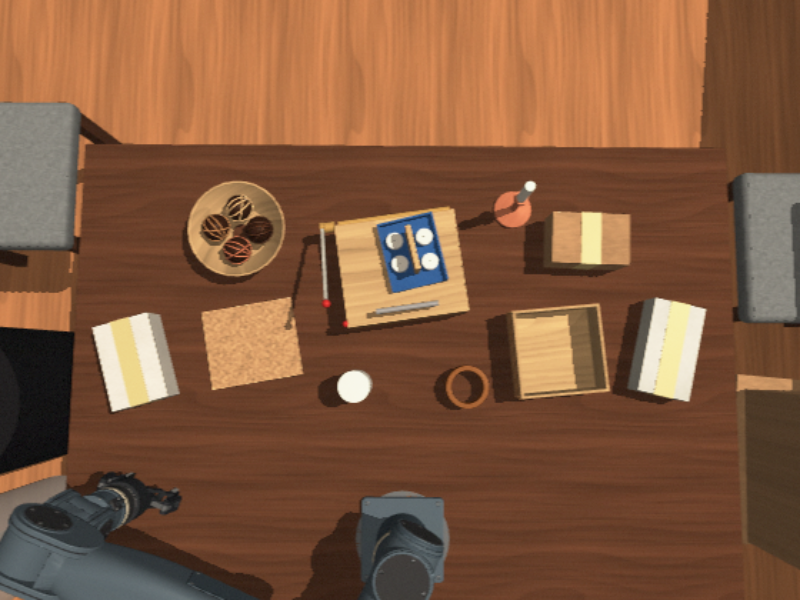

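The side view shows the tray on the lid, its open side not yet clear. In the top view the chest is at about (400,265), the basket at (560,350) on the right, the mat at (252,343) on the left, the tray at (414,252) and the candle at (354,386). I'll enlarge the top view.

Run:
```python
import cv2,pickle
d=pickle.load(open('d0.pkl','rb'))
f=d['top']['frame'][135:285,135:435];a=cv2.resize(f,(800,400),interpolation=cv2.INTER_CUBIC)
g=d['top']['frame'][140:240,215:335]; 
cv2.imwrite('pics/c0.png',cv2.resize(g,(720,600),interpolation=cv2.INTER_CUBIC))
```

```text
(no output)
```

View pics/c0.png

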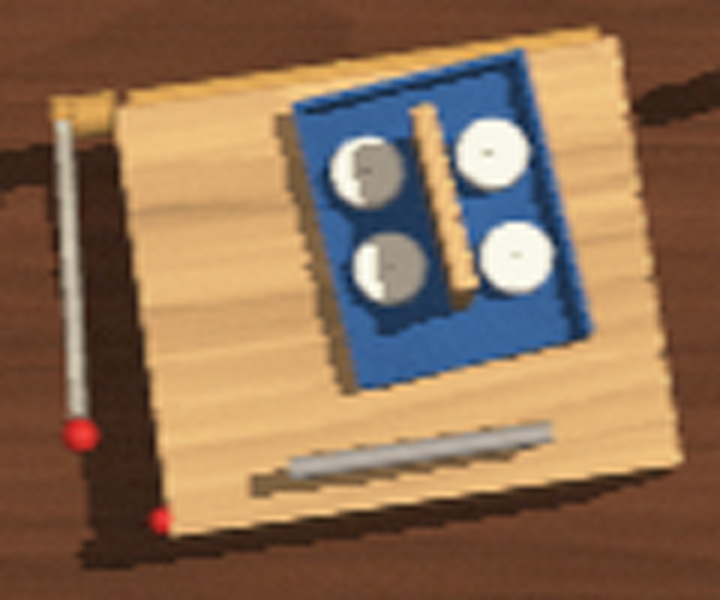

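The crop shows the tray's open edge facing the robot (no rim between (357,390) and (585,335)), board top from (424,108) to (463,285), bar from (290,467) to (552,431), lid ball (160,520) and marker ball (81,435).

```bash
cat > h.py <<'E'
import numpy as np,pickle,cv2
def ray(c,u,v):
    M=c['world_to_cam'];R=M[:3,:3];o=-R.T@M[:3,3];K=c['mtx']
    d=R.T@np.array([(u-K[0,2])/K[0,0],-(v-K[1,2])/K[1,1],-1]);return o,d
def atz(c,u,v,z):
    o,d=ray(c,u,v);return o+d*(z-o[2])/d[2]
def proj(c,p):
    M=c['world_to_cam'];q=M[:3,:3]@p+M[:3,3];K=c['mtx'];return np.array([K[0,0]*q[0]/-q[2]+K[0,2],K[1,1]*-q[1]/-q[2]+K[1,2]])
E
python3 - <<'E'
from h import *
np.set_printoptions(precision=4,suppress=True)
c=pickle.load(open('d0.pkl','rb'))['top']
C=lambda u,v,z:atz(c,215+u/6-.42,140+v/6-.42,z)
T=lambda u,v,z:atz(c,u*.7-.15,v*.7-.15,z)
def show(n,P):
    P=np.array(P);print(n,P.mean(0),[round(float(np.linalg.norm(P[i]-P[i-1])),3) for i in range(len(P))]);return P
P=show('lid',[C(170,535,.097),C(682,462,.097),C(618,38,.097),C(118,108,.097)])
d=P[1]-P[0];print('yaw front',np.arctan2(d[1],d[0])+np.pi/2)
d=P[2]-P[1];print('yaw side',np.arctan2(d[1],d[0]))
b=show('board',[C(463,285,.183),C(424,108,.183)]);d=b[1]-b[0];print('yaw',np.arctan2(d[1],d[0]))
show('trayedge',[C(357,390,.108),C(588,335,.108)])
b=show('bar',[C(290,467,.138),C(552,431,.138)]);d=b[1]-b[0];print('yaw',np.arctan2(d[1],d[0])+np.pi/2)
P=show('basket',[T(508,312,.09),T(599,304,.09),T(609,390,.09),T(516,399,.09)]);print(P)
P=show('mat',[T(202,312,.004),T(290,298,.004),T(302,374,.004),T(213,389,.004)]);d=P[0]-P[3];print(P,np.arctan2(d[1],d[0]))
show('candle',[T(354,386,.11)]);show('tape',[T(467,387,.048)])
# marker angle: lid_dot ray and marker ball ray; 
for n,(u,v) in dict(dot=(160,520),mk=(81,435)).items():
    for z in (.09,.15,.18,.2,.22): print(n,z,C(u,v,z))
E
```

```text
lid [0.6286 0.005  0.097 ] [0.236, 0.28, 0.236, 0.278]
yaw front 0.14838482780034967
yaw side 0.14623156921873642
board [ 0.6625 -0.0187  0.183 ] [0.094, 0.094]
yaw 0.21954230851547687
trayedge [ 0.5847 -0.0361  0.108 ] [0.128, 0.128]
bar [ 0.5354 -0.0083  0.138 ] [0.139, 0.139]
yaw 0.1435518804109026
basket [ 0.4399 -0.3527  0.09  ] [0.197, 0.21, 0.196, 0.212]
[[ 0.5279 -0.2398  0.09  ]
 [ 0.5477 -0.4485  0.09  ]
 [ 0.3527 -0.4666  0.09  ]
 [ 0.3312 -0.2561  0.09  ]]
mat [0.4547 0.3646 0.004 ] [0.188, 0.215, 0.186, 0.216]
[[0.5289 0.4874 0.004 ]
 [0.5643 0.2749 0.004 ]
 [0.3813 0.2418 0.004 ]
 [0.3443 0.4543 0.004 ]] 0.17751314456394338
candle [0.3588 0.1088 0.11  ] [0.0]
tape [ 0.3552 -0.1498  0.048 ] [0.0]
dot 0.09 [0.4993 0.1331 0.09  ]
dot 0.15 [0.4964 0.1277 0.15  ]
dot 0.18 [0.495 0.125 0.18 ]
dot 0.2 [0.494  0.1232 0.2   ]
dot 0.22 [0.493  0.1214 0.22  ]
mk 0.09 [0.5454 0.1769 0.09  ]
mk 0.15 [0.5406 0.1697 0.15  ]
mk 0.18 [0.5382 0.1661 0.18  ]
mk 0.2 [0.5366 0.1637 0.2   ]
mk 0.22 [0.535  0.1613 0.22  ]
```

Call:
move_arm --rows "0.5 -0.5 1 0 0 1 1; 0.95 -1 1 0 0 1 1; 0.95 -1 0.2 0 0 1 1; 0.95 -1 0 0 0 1 1; 0.95 -1 0 0 0 1 1"

```text
time_s: 0.52
ee_pos: [0.2754, 0.3847, 0.3033]
ee_rot: [3.141, 0.001, -3.113]
force: [0.9, 0.6, -0.8]
finger_gap: 0.0854
gripper_force: 0.0
```

Call:
move_arm --rows "0.95 -1 0 0 0 1 1; 0.95 -1 0 0 0 1 1; 0.95 -1 0 0 0 0.9 1; 0.95 -1 0 0 0 0 1; 0.95 -1 0 0 0 0 1"

```text
time_s: 0.93
ee_pos: [0.394, 0.2591, 0.3023]
ee_rot: [-3.142, -0.001, -2.915]
force: [0.8, -0.1, -0.1]
finger_gap: 0.0855
gripper_force: 0.0
```

Call:
move_arm --rows "0.95 -1 0 0 0 0 1; 0.95 -1 0 0 0 0 1; 0.95 -1 0 0 0 0 1; 0.95 -1 0 0 0 0 1; 0.95 -1 0 0 0 0 1"

```text
time_s: 1.35
ee_pos: [0.5127, 0.134, 0.3022]
ee_rot: [3.141, -0.001, -2.915]
force: [-0.3, 1.3, -0.2]
finger_gap: 0.0855
gripper_force: 0.0
```

Call:
move_arm --rows "0.95 -1 0 0 0 0 1; 0.95 -1 0 0 0 0 1; 0.95 -1 0 0 0 0 1; 0.95 -1 -0.5 0 0 0 1; 0.9 -0.9 -0.5 0 0 0 1"

```text
time_s: 1.77
ee_pos: [0.631, 0.0112, 0.2777]
ee_rot: [-3.141, 0.001, -2.916]
force: [0.2, 0.7, -0.1]
finger_gap: 0.0851
gripper_force: 0.0
```

Call:
move_arm --rows "0.65 -0.6 0 0 0 0 1; 0.61 -0.6 -1 0 0 0 1; 0 0 -0.5 0 0 0 1; 0 0 0 0 0 0 1"

```text
time_s: 2.1
ee_pos: [0.6597, -0.018, 0.2341]
ee_rot: [3.138, -0.009, -2.917]
force: [0.1, 0.7, -1.6]
finger_gap: 0.0852
gripper_force: 0.0
```

Run:
```python
from cell import state, optics
from h import *
s=state();c=optics.read_camera('wrist');pickle.dump(c,open('w0.pkl','wb'))
print(s['ee_pos'],s['ee_rot'],c['world_to_cam'],c['mtx'][0])
cv2.imwrite('pics/w0.png',c['frame'])
```

```text
[ 0.65965115 -0.01797845  0.23411075] [ 3.13816667 -0.00902832 -2.91676515] [[-0.2223515   0.97496357  0.00241753  0.16483084]
 [-0.93310637 -0.21208541 -0.29040021  0.64459377]
 [-0.28261691 -0.06682674  0.95690223 -0.1808052 ]
 [ 0.          0.          0.          1.        ]] [313.0673273    0.         282.01783418]
```

View pics/w0.png

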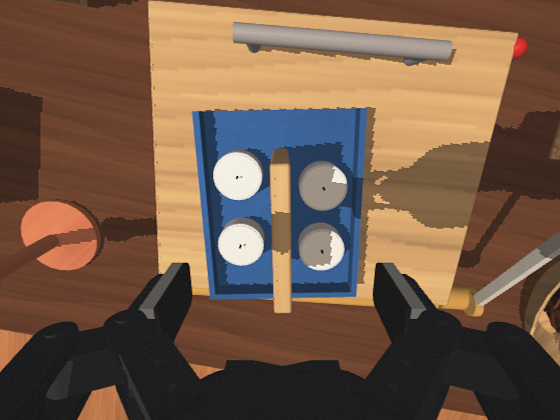

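The board runs straight up the picture at column 281, its top from row 165 (near end) to 312, centred between the fingers.

Run:
```python
from cell import state
from h import *
c=pickle.load(open('w0.pkl','rb'))
a,b=atz(c,281,164,.183),atz(c,282.5,312,.183);print(a,b,(a+b)/2,np.linalg.norm(a-b),np.arctan2(*(b-a)[[1,0]]));s=state();print(s['ee_pos'],s['ee_rot'])
p,q=atz(c,233,33,.138),atz(c,452,50,.138);print((p+q)/2,np.linalg.norm(p-q),np.arctan2(*(q-p)[[1,0]])-np.pi/2)
```

```text
[ 0.61492407 -0.02986879  0.183     ] [ 0.70997111 -0.0072752   0.183     ] [ 0.66244759 -0.018572    0.183     ] 0.09769549917779723 0.2333781683329962
[ 0.65971891 -0.01722668  0.23662855] [ 3.13893935 -0.00643103 -2.91575405]
[ 0.53663257 -0.00683388  0.138     ] 0.14082041752775762 0.155158503404631
```

Call:
move_arm --rows "0.1 -0.05 -1 0 0 0.1 1; 0 0 -1 0 0 0 1; 0 0 -0.7 0 0 0 1; 0 0 -0.4 0 0 0 1; 0 0 0 0 0 0 1"

```text
time_s: 2.57
ee_pos: [0.6619, -0.0173, 0.1608]
ee_rot: [3.14, -0.004, -2.907]
force: [-0.6, 0.9, -0.0]
finger_gap: 0.0851
gripper_force: 0.0
```

Call:
move_arm --rows "0 0 0 0 0 0 -1; 0 0 0 0 0 0 -1; 0 0 0 0 0 0 -1; 0 0 0 0 0 0 -1; 0 0 0 0 0 0 -1" --grip_force 90

```text
time_s: 2.98
ee_pos: [0.6642, -0.0183, 0.1642]
ee_rot: [-3.141, 0.002, -2.908]
force: [0.4, 0.2, 0.4]
finger_gap: 0.0257
gripper_force: 0.0
```

Call:
move_arm --rows "0 0 0 0 0 0 -1; 0 0 0 0 0 0 -1; 0 0 0 0 0 0 -1"

```text
time_s: 3.23
ee_pos: [0.6639, -0.0181, 0.1638]
ee_rot: [-3.141, 0.001, -2.908]
force: [-0.2, 0.7, 3.7]
finger_gap: 0.0109
gripper_force: 87.8
```

Call:
move_arm --rows "0 0 0.3 0 0 0 -1; 0 0 0.6 -0.12 0.5 0 -1; 0 0 0.8 -0.12 0.5 0 -1; -0.2 0 0.8 -0.12 0.5 0 -1; -0.4 0 0.8 -0.12 0.5 0 -1"

```text
time_s: 3.65
ee_pos: [0.6483, -0.0183, 0.2442]
ee_rot: [3.141, -0.148, -2.908]
force: [0.6, -0.4, -2.6]
finger_gap: 0.011
gripper_force: 87.8
```

Call:
move_arm --rows "-0.6 -0.2 0.5 0 0 0 -1; -0.7 -0.35 0.3 0 0 0 -1; -0.7 -0.5 0 0 0 0 -1; -0.7 -0.65 0 0 0 0 -1; -0.7 -0.8 0 0 0 -0.3 -1"

```text
time_s: 4.07
ee_pos: [0.5627, -0.0803, 0.2646]
ee_rot: [3.141, -0.145, -2.928]
force: [-0.7, -0.3, -3.3]
finger_gap: 0.0107
gripper_force: 87.9
```

Call:
move_arm --rows "-0.5 -0.9 0 0 0 -0.6 -1; -0.4 -1 0 0 0 -0.6 -1; -0.35 -1 0 0 0 -0.6 -1; -0.3 -1 0 0 0 -0.6 -1; -0.3 -1 0 0 0 -0.6 -1"

```text
time_s: 4.48
ee_pos: [0.5164, -0.2042, 0.2645]
ee_rot: [3.141, -0.145, -3.14]
force: [1.1, -0.2, -3.3]
finger_gap: 0.011
gripper_force: 87.9
```

Call:
move_arm --rows "-0.3 -1 0 0 0 0 -1; -0.3 -1 0 0 0 0 -1; -0.2 -1 0 0 0 0 -1; -0.2 -0.9 0 0 0 0 -1; -0.2 -0.6 0 0 0 0 -1"

```text
time_s: 4.9
ee_pos: [0.4864, -0.3178, 0.264]
ee_rot: [3.142, -0.145, -3.14]
force: [-0.6, -0.0, -3.5]
finger_gap: 0.0109
gripper_force: 87.9
```

Call:
move_arm --rows "0 -0.6 0 0 0 0 -1; 0 -0.4 0 0 0 0 -1; 0 0 0 0 0 0 -1; 0 0 0 0 0 0 -1"

```text
time_s: 5.23
ee_pos: [0.4873, -0.3403, 0.2647]
ee_rot: [3.14, -0.144, -3.138]
force: [-0.6, 0.5, -3.6]
finger_gap: 0.0112
gripper_force: 88.0
```

Run:
```python
from cell import state, optics
from h import *
s=state();print(s['ee_pos'],s['ee_rot'],s['joints'])
c=optics.read_camera('top');pickle.dump(c,open('t1.pkl','wb'))
g=c['frame'][140:300,200:500];cv2.imwrite('pics/t1.png',cv2.resize(g,(800,427),interpolation=cv2.INTER_CUBIC))
```

```text
[ 0.48727056 -0.34030186  0.26465692] [ 3.1401151  -0.14425075 -3.13847221] [-0.6774331   0.3765109   0.50629381  1.81393012 -0.08942212 -0.67536994]
```

View pics/t1.png

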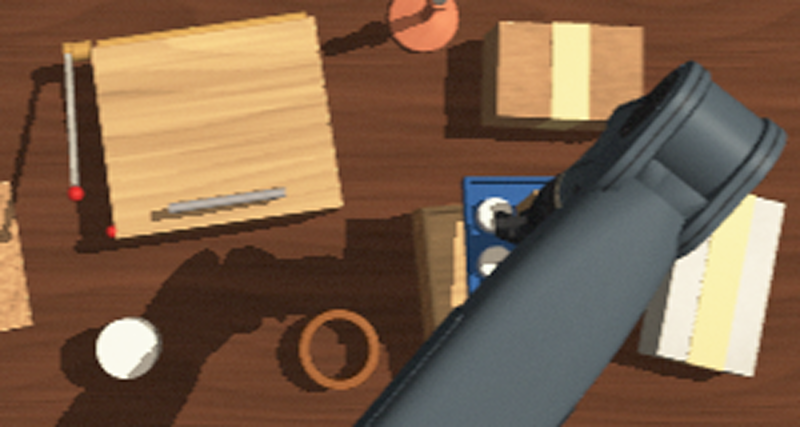

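Call:
move_arm --rows "0 -0.2 -0.2 0 -1 0 -1; 0 -0.2 -0.3 0 -1 0 -1; 0 -0.1 -0.4 0 -1 0 -1; 0 0 -0.4 0 -1 0 -1; 0 0 -0.4 0 -1 0 -1"

```text
time_s: 5.7
ee_pos: [0.4875, -0.3517, 0.2229]
ee_rot: [-3.14, 0.209, -3.136]
force: [-0.5, -0.7, -3.6]
finger_gap: 0.0109
gripper_force: 88.1
```

Call:
move_arm --rows "0 0 0 0 -0.6 0 -1; 0 0 0 0 -0.6 0 -1; 0 0 0 0 -0.6 0 -1; 0 0 0 0 -0.6 0 -1; 0 0 0 0 -0.6 0 -1"

```text
time_s: 6.12
ee_pos: [0.487, -0.3512, 0.2225]
ee_rot: [-3.14, 0.415, -3.137]
force: [0.4, 0.5, -2.9]
finger_gap: 0.0107
gripper_force: 88.2
```

Call:
move_arm --rows "0 0 0 0 -0.6 0 -1; 0 0 0 0 -0.6 0 -1; 0 0 0 0 -0.6 0 -1; 0 0 0 0 -0.6 0 -1; 0 0 0 0 -0.8 0 -1"

```text
time_s: 6.53
ee_pos: [0.4874, -0.3513, 0.2228]
ee_rot: [-3.139, 0.639, -3.136]
force: [0.6, -0.6, -3.2]
finger_gap: 0.0108
gripper_force: 88.3
```

Call:
move_arm --rows "0 0 0 0 -0.8 0 -1; 0 0 0 0 -0.5 0 -1; 0 0 0 0 0 0 -1; 0 0 0 0 0 0 -1; 0 0 0 0 0 0 -1"

```text
time_s: 6.95
ee_pos: [0.4876, -0.3525, 0.2232]
ee_rot: [-3.137, 0.728, -3.136]
force: [-0.9, -0.0, -2.7]
finger_gap: 0.0108
gripper_force: 88.3
```

Run:
```python
from cell import state, optics
from h import *
s=state();print(s['ee_pos'],s['ee_rot'],s['joints'])
a=optics.read_camera('wrist')['frame'];c=optics.read_camera('side');b=c['frame']
g=np.hstack([cv2.resize(a,(400,300)),cv2.resize(b[110:260,250:450],(400,300),interpolation=cv2.INTER_CUBIC)]);cv2.imwrite('pics/t2.png',g)
```

```text
[ 0.4875655  -0.3525007   0.22324833] [-3.13726015  0.72827947 -3.13578643] [-1.03116823 -0.25712145 -0.40217318  0.99561185  0.60744666 -0.89860637]
```

View pics/t2.png

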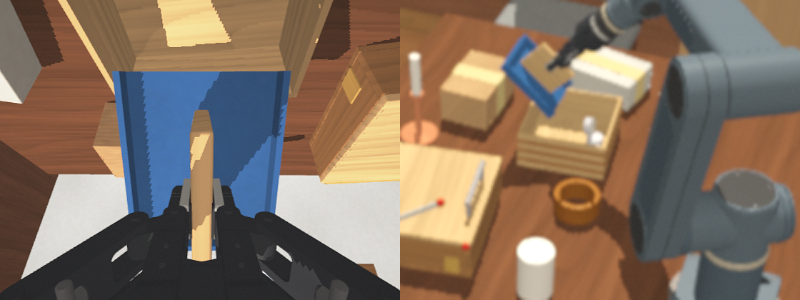

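The tray is empty and the side view shows silver cups inside the basket. Next I right the tray while rising, then go to the mat.

Call:
move_arm --rows "0 0 0.6 0 0.5 0 -1; 0 0 0.8 0 1 0 -1; 0 0 0.8 0 1 0 -1; -0.2 0.2 0.7 0 1 0 -1; -0.3 0.4 0.3 0 1 0 -1"

```text
time_s: 7.47
ee_pos: [0.4762, -0.3396, 0.3075]
ee_rot: [-3.133, 0.417, -3.135]
force: [1.7, 0.1, -2.2]
finger_gap: 0.0108
gripper_force: 88.3
```

Call:
move_arm --rows "-0.3 0.7 0 0 1 0 -1; -0.4 1 0 0 1 0 -1; -0.4 1 0 0 1 0 -1; -0.4 1 0 0 1 0 -1; -0.3 1 0 0 1 0 -1"

```text
time_s: 7.88
ee_pos: [0.4301, -0.2197, 0.3045]
ee_rot: [-3.139, 0.065, -3.138]
force: [0.2, 0.1, -2.4]
finger_gap: 0.011
gripper_force: 88.3
```

Call:
move_arm --rows "-0.2 1 0 0 0.9 0 -1; 0 1 0 0 0 0 -1; 0 1 0 0 0 0 -1; 0 1 0 0 0 0 -1; 0 1 0 0 0 0 -1"

```text
time_s: 8.3
ee_pos: [0.4259, -0.0941, 0.3037]
ee_rot: [-3.141, 0.006, -3.138]
force: [0.3, 1.2, -2.3]
finger_gap: 0.0108
gripper_force: 88.3
```

Call:
move_arm --rows "0 1 0 0 0 0 -1; 0 1 0 0 0 0 -1; 0 1 0 0 0 0 -1; 0 1 0 0 0 0.4 -1; 0 1 0 0 0 0.4 -1"

```text
time_s: 8.72
ee_pos: [0.4256, 0.0312, 0.3038]
ee_rot: [3.142, 0.006, -3.08]
force: [-0.1, -0.7, -2.1]
finger_gap: 0.0108
gripper_force: 88.2
```

Call:
move_arm --rows "0 1 0 0 0 0.4 -1; 0 1 0 0 0 0.4 -1; 0 1 0 0 0 0.4 -1; 0 1 0 0 0 0.4 -1; 0.1 1 0 0 0 0 -1"

```text
time_s: 9.13
ee_pos: [0.4276, 0.1566, 0.304]
ee_rot: [3.141, 0.006, -2.969]
force: [1.0, -0.9, -2.3]
finger_gap: 0.0107
gripper_force: 88.3
```

Call:
move_arm --rows "0.2 1 0 0 0 0 -1; 0.2 1 0 0 0 0 -1; 0.2 1 0 0 0 0 -1; 0.2 1 -0.2 0 0 0 -1; 0.2 1 -0.5 0 0 0 -1"

```text
time_s: 9.55
ee_pos: [0.4538, 0.2823, 0.288]
ee_rot: [3.14, 0.009, -2.97]
force: [1.4, 0.8, -1.2]
finger_gap: 0.0107
gripper_force: 88.3
```

Call:
move_arm --rows "0.1 1 -1 0 0 0 -1; 0 1 -1 0 0 0 -1; 0 0.9 -1 0 0 0 -1; 0 0.4 -1 0 0 0 -1; 0 0 -1 0 0 0 -1"

```text
time_s: 9.97
ee_pos: [0.4549, 0.3658, 0.1594]
ee_rot: [3.139, 0.005, -2.967]
force: [0.6, -0.4, -2.8]
finger_gap: 0.0107
gripper_force: 88.3
```

Call:
move_arm --rows "0 0 -1 0 0 0 -1; 0 0 -0.7 0 0 0 -1; 0 0 -0.4 0 0 0 -1; 0 0 0 0 0 0 -1; 0 0 0 0 0 0 -1"

```text
time_s: 10.38
ee_pos: [0.4549, 0.3623, 0.1081]
ee_rot: [-3.141, 0.003, -2.97]
force: [0.4, 0.9, -2.3]
finger_gap: 0.0108
gripper_force: 88.2
```

Run:
```python
from cell import state, optics
from h import *
s=state();print(s['ee_pos'],s['ee_rot'],s['force'])
a=optics.read_camera('wrist');b=optics.read_camera('top')['frame'];pickle.dump(a,open('w3.pkl','wb'))
g=np.hstack([cv2.resize(a['frame'],(400,300)),cv2.resize(b[150:300,350:450],(200,300),interpolation=cv2.INTER_CUBIC),cv2.resize(b[150:300,130:230],(200,300),interpolation=cv2.INTER_CUBIC)]);cv2.imwrite('pics/t3.png',g)
```

```text
[0.45490641 0.36232711 0.10805226] [-3.14133029e+00  3.02551487e-03 -2.97045063e+00] [ 0.42339079  0.85205807 -2.28757029]
```

View pics/t3.png

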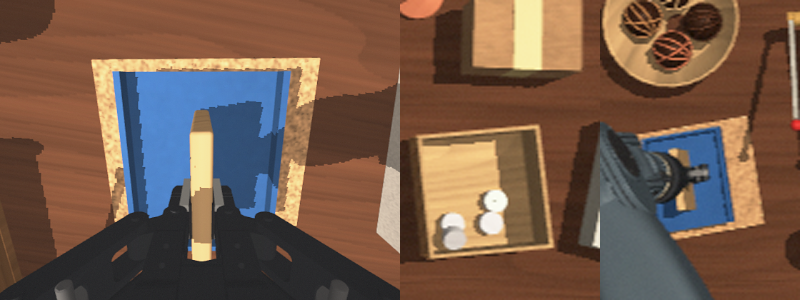

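All four lights are in the basket. The tray is above the mat, whose front corners show at (93,60) and (320,58) in the 400-wide wrist picture.

Run:
```python
from h import *
c=pickle.load(open('w3.pkl','rb'))
p,q=atz(c,93*1.4,60*1.4,.004),atz(c,320.5*1.4,58*1.4,.004);d=(q-p)/np.linalg.norm(q-p)
print(p,q,np.linalg.norm(q-p),np.arctan2(d[1],d[0])-np.pi/2,(p+q)/2+.095*np.array([d[1],-d[0],0]))
p,q=atz(c,116*1.4,72*1.4,.045+.021),atz(c,291*1.4,70*1.4,.066);d=(q-p)/np.linalg.norm(q-p)
print((p+q)/2+.08*np.array([d[1],-d[0],0]),np.linalg.norm(q-p),np.arctan2(d[1],d[0])-np.pi/2)
```

```text
[0.38269903 0.2434238  0.004     ] [0.34412462 0.45696462 0.004     ] 0.21699692482655747 0.17871458977962962 [0.45689876 0.36708187 0.004     ]
[0.4547266  0.36330941 0.066     ] 0.12356812326210982 0.18139427200215863
```

Call:
move_arm --rows "0.05 0.1 -0.8 0 0 0 -1; 0 0 -0.4 0 0 0 -1; 0 0 -0.2 0 0 0 -1; 0 0 0 0 0 0 -1; 0 0 0 0 0 0 -1"

```text
time_s: 10.9
ee_pos: [0.456, 0.3642, 0.073]
ee_rot: [-3.141, 0.003, -2.971]
force: [0.7, 0.2, -2.9]
finger_gap: 0.011
gripper_force: 88.3
```

Call:
move_arm --rows "0 0 -0.06 0 0 0 -1; 0 0 -0.04 0 0 0 -1; 0 0 0 0 0 0 -1"

```text
time_s: 11.15
ee_pos: [0.4566, 0.3647, 0.0713]
ee_rot: [-3.142, 0.005, -2.971]
force: [0.2, 0.3, 0.7]
finger_gap: 0.0109
gripper_force: 88.8
```

Call:
move_arm --rows "0 0 0 0 0 0 1; 0 0 0 0 0 0 1; 0 0 0 0 0 0 1; 0 0 0 0 0 0 1; 0 0 0 0 0 0 1"

```text
time_s: 11.57
ee_pos: [0.4562, 0.3644, 0.0705]
ee_rot: [-3.141, 0.003, -2.971]
force: [0.4, 0.2, -0.1]
finger_gap: 0.071
gripper_force: 0.0
```

Call:
move_arm --rows "0 0 0.4 0 0 0 1; 0 0 1 0 0 0 1; 0 0 1 0 0 0 1; 0 0 1 0 0 0 1; 0 0 1 0 0 -1 1"

```text
time_s: 11.98
ee_pos: [0.4559, 0.3643, 0.1822]
ee_rot: [-3.141, 0.003, -3.042]
force: [0.3, -0.1, -0.1]
finger_gap: 0.0853
gripper_force: 0.0
```

Call:
move_arm --rows "0 0 1 0 0 -1 1; 0 0 1 0 0 -1 1; 0 0 1 0 0 -1 1; 0 -0.5 1 0 0 -1 1; 0 -1 0.5 0 0 -1 1"

```text
time_s: 12.4
ee_pos: [0.4566, 0.3287, 0.297]
ee_rot: [3.137, 0.007, 2.893]
force: [0.7, -0.8, 0.7]
finger_gap: 0.0851
gripper_force: 0.0
```

Call:
move_arm --rows "0 -1 0 0 0 -1 1; 0 -1 0 0 0 -1 1; 0 -1 0 0 0 -1 1; 0 -1 0 0 0 -1 1; 0 -1 0 0 0 -1 1"

```text
time_s: 12.82
ee_pos: [0.4558, 0.2007, 0.2938]
ee_rot: [3.141, 0.004, 2.541]
force: [0.1, -0.1, -0.7]
finger_gap: 0.0854
gripper_force: 0.0
```

Call:
move_arm --rows "0 -1 0 0 0 -1 1; 0 -1 0 0 0 -1 1; 0 -1 0 0 0 -1 1; 0 -1 0 0 0 -1 1; 0 -1 0 0 0 -1 1"

```text
time_s: 13.23
ee_pos: [0.4558, 0.0757, 0.2938]
ee_rot: [3.141, 0.004, 2.192]
force: [0.8, -0.5, 0.1]
finger_gap: 0.0854
gripper_force: 0.0
```

Call:
move_arm --rows "0.6 -0.7 0 0 0 -1 1; 0.7 -0.7 0 0 0 -1 1; 0.7 -0.7 0 0 0 -1 1; 0.7 -0.7 0 0 0 -1 1; 0.5 -0.5 -0.5 0 0 -1 1"

```text
time_s: 13.65
ee_pos: [0.5383, -0.0075, 0.2835]
ee_rot: [3.137, 0.006, 1.842]
force: [0.1, 0.5, 0.2]
finger_gap: 0.0856
gripper_force: 0.0
```

Call:
move_arm --rows "0 0 -1 0 0 -1 1; 0 0 -1 0 0 -0.8 1; 0 0 -0.5 0 0 0 1; 0 0 0 0 0 0 1; 0 0 0 0 0 0 1"

```text
time_s: 14.07
ee_pos: [0.5355, -0.0056, 0.2177]
ee_rot: [-3.14, 0.003, 1.721]
force: [-1.0, 0.3, -0.3]
finger_gap: 0.0855
gripper_force: 0.0
```

Run:
```python
from cell import state, optics
from h import *
s=state();print(s['ee_pos'],s['ee_rot'],s['joints'])
d={n:optics.read_camera(n) for n in('wrist','top','side')};pickle.dump(d,open('d4.pkl','wb'))
g=np.hstack([cv2.resize(d['wrist']['frame'],(400,300)),cv2.resize(d['top']['frame'][140:290,130:330],(400,300),interpolation=cv2.INTER_CUBIC)])
h=cv2.resize(d['side']['frame'][170:270,210:310],(300,300),interpolation=cv2.INTER_CUBIC)
h2=cv2.resize(d['top']['frame'][140:240,215:315],(300,300),interpolation=cv2.INTER_CUBIC)
cv2.imwrite('pics/t4.png',np.vstack([g,np.hstack([h,h2,np.zeros((300,200,3),np.uint8)])]))
```

```text
[ 0.53548218 -0.0056185   0.21772986] [-3.13957453e+00  2.67300381e-03  1.72082223e+00] [-0.13398865  0.07178456  0.06330847  1.5635085  -0.00313142  1.28678632]
```

View pics/t4.png

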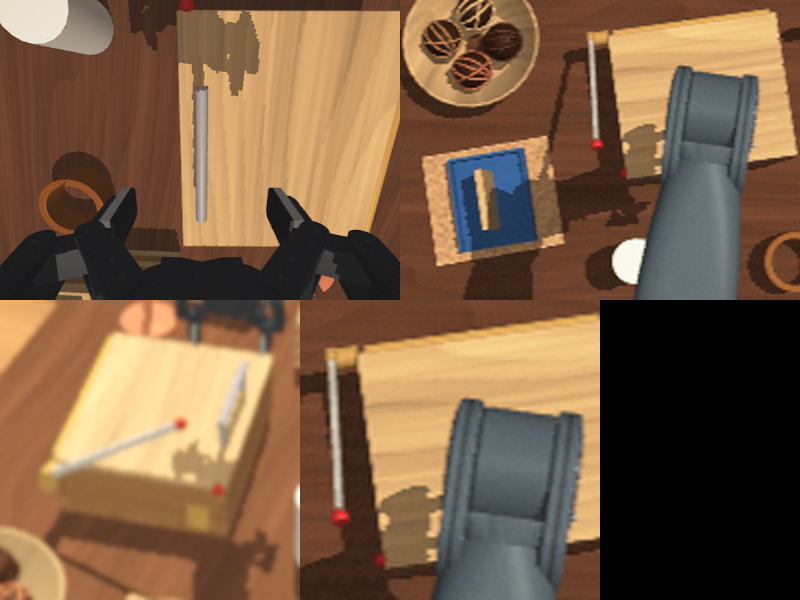

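The tray stands centred on the mat. The bar (column 202) lies between the fingers, and both red balls are clear in the side and top views, so I triangulate them.

```bash
cat >> h.py <<'E'
def reds(c):
    f=c['frame'].astype(int);b,g,r=f[...,0],f[...,1],f[...,2]
    m=((r>110)&(r-g>75)&(r-b>75)).astype(np.uint8)
    n,_,st,ce=cv2.connectedComponentsWithStats(m)
    return [(st[i,4],ce[i]) for i in range(1,n) if st[i,4]>3]
def tri(c1,p1,c2,p2):
    (a,d),(b,e)=ray(c1,*p1),ray(c2,*p2)
    t=np.linalg.lstsq(np.c_[d,-e],b-a,rcond=None)[0];x,y=a+d*t[0],b+e*t[1];return (x+y)/2,np.linalg.norm(x-y)
E
python3 - <<'E'
from h import *
np.set_printoptions(precision=4,suppress=True)
d=pickle.load(open('d4.pkl','rb'))
R={n:reds(d[n]) for n in('top','side')};print(R)
E
```

```text
{'top': [(np.int32(82), array([17.7073,  8.878 ])), (np.int32(294), array([32.4388, 31.1088])), (np.int32(16), array([66.4375,  4.    ])), (np.int32(986), array([108.1917,  48.3428])), (np.int32(101), array([135.802 ,   8.7921])), (np.int32(340), array([151.1353,  30.5824])), (np.int32(13), array([184.6154,   2.9231])), (np.int32(1212), array([226.5429,  51.684 ])), (np.int32(107), array([253.8785,   8.1776])), (np.int32(560), array([269.7482,  47.9429])), (np.int32(18), array([302.3333,   4.0556])), (np.int32(1449), array([345.6398,  53.1297])), (np.int32(237), array([370.5359,  13.6076])), (np.int32(878), array([389.7084,  51.4556])), (np.int32(1050), array([417.2571,  55.5019])), (np.int32(7), array([439.7143,   1.2857])), (np.int32(2268), array([462.6592,  56.4162])), (np.int32(331), array([488.1752,  14.852 ])), (np.int32(4), array([450.75,   3.5 ])), (np.int32(7), array([476.8571,   4.7143])), (np.int32(18), array([59.7778, 12.4444])), (np.int32(646), array([298.9799,  54.7461])), (np.int32(8), array([476.875,  13.125])), (np.int32(4), array([445.5,  12.5])), (np.int32(7), arra
[... 4822 characters left out ...]
14), array([ 24.5, 209.5])), (np.int32(27), array([227.8148, 211.8889])), (np.int32(6), array([ 24.3333, 217.1667])), (np.int32(8), array([241.25, 226.25])), (np.int32(4), array([ 47. , 227.5])), (np.int32(5), array([ 37., 329.])), (np.int32(14), array([ 16.3571, 334.8571])), (np.int32(7), array([ 12., 334.])), (np.int32(10), array([  0.8, 335.4])), (np.int32(6), array([ 11.5, 339. ])), (np.int32(19), array([ 35.7368, 406.7368])), (np.int32(20), array([ 33.7 , 414.95])), (np.int32(4), array([ 38.25, 418.25]))], 'side': [(np.int32(52), array([254.2692, 176.    ])), (np.int32(39), array([263.5128, 176.1026])), (np.int32(11), array([269.6364, 210.4545])), (np.int32(10), array([282.2, 233. ]))]}
```

Call:
move_arm --rows "0.03 -0.05 -1 0 0 0 1; 0 0 -1 0 0 0 1; 0 0 -0.8 0 0 0 1; 0 0 -0.5 0 0 0 1; 0 0 0 0 0 0 1"

```text
time_s: 14.63
ee_pos: [0.5353, -0.0067, 0.1331]
ee_rot: [-3.137, 0.002, 1.721]
force: [0.4, 0.3, 0.2]
finger_gap: 0.0858
gripper_force: 0.0
```

Call:
move_arm --rows "0 0 0 0 0 0 -1; 0 0 0 0 0 0 -1; 0 0 0 0 0 0 -1; 0 0 0 0 0 0 -1; 0 0 0 0 0 0 -1" --grip_force 50

```text
time_s: 15.05
ee_pos: [0.5376, -0.007, 0.1366]
ee_rot: [3.14, 0.004, 1.721]
force: [-1.0, 0.0, -0.8]
finger_gap: 0.0258
gripper_force: 0.0
```

Call:
move_arm --rows "0 0 0 0 0 0 -1; 0 0 0 0 0 0 -1; 0 0 0 0 0 0 -1"

```text
time_s: 15.3
ee_pos: [0.5353, -0.0073, 0.136]
ee_rot: [-3.138, 0.004, 1.72]
force: [-4.7, -0.3, 5.3]
finger_gap: 0.0104
gripper_force: 48.7
```

```bash
cat >> h.py <<'E'
EX=np.array([np.cos(.149),np.sin(.149),0]);EY=np.array([-EX[1],EX[0],0])
H=np.array([.5363,-.0070,.135])+.215*EX+[0,0,-.044]
E
python3 - <<'E'
from h import *
np.set_printoptions(precision=4,suppress=True)
from scipy.optimize import least_squares
d=pickle.load(open('d4.pkl','rb'));T,S=d['top'],d['side']
for n,a,b,y in(('mk',(227.81,211.89),(269.64,210.45),.165),('dot',(241.25,226.25),(282.2,233.),.132)):
    x,e=tri(T,a,S,b);v=x-H;print(n,x,e,'chest frame',v@EX,v@EY,v[2],np.hypot(v@EX,v[2]),np.arctan2(v[2],-v@EX))
    # free: angle, y, with radius .23
    for cs in (((T,a),(S,b)),((S,b),),((T,a),)):
        f=lambda p:np.concatenate([proj(c,H+p[1]*EY-.23*np.cos(p[0])*EX+[0,0,.23*np.sin(p[0])])-q for c,q in cs])
        r=least_squares(f,[.4,y]);print(r.x,r.fun)
E
```

```text
mk [0.5351 0.1615 0.2246] 7.43361891018544e-05 chest frame -0.19112055476069761 0.16685335916683447 0.13361440633385274 0.2331949314028603 0.6101288043796212
[0.6005 0.1662] [ 0.2921 -0.3701 -0.2816  0.56  ]
[0.5995 0.1627] [-0.  0.]
[0.594  0.1674] [-0. -0.]
dot [0.4987 0.1326 0.093 ] 0.000950028557953726 chest frame -0.2314376408253141 0.14366755491185634 0.001991332837449303 0.2314462075672371 0.00860397509981301
[0.0055 0.1435] [ 0.0681 -0.2975 -0.455   0.0328]
[-0.0229  0.1363] [-0. -0.]
[-0.0613  0.1451] [-0.018 -0.126]
```

Call:
move_arm --rows "0.11 0.02 0.43 0 0 0 -1; 0.11 0.02 0.43 0 0 0 -1; 0.15 0.02 0.41 0 0 0 -1; 0.15 0.02 0.41 0 0 0 -1; 0 0 0 0 0 0 -1"

```text
time_s: 15.72
ee_pos: [0.547, -0.0055, 0.1765]
ee_rot: [-3.133, 0.003, 1.72]
force: [-5.1, -2.3, -4.5]
finger_gap: 0.0102
gripper_force: 48.9
```

Call:
move_arm --rows "0.19 0.03 0.4 0 0 0 -1; 0.19 0.03 0.4 0 0 0 -1; 0.23 0.035 0.37 0 0 0 -1; 0.23 0.035 0.37 0 0 0 -1; 0 0 0 0 0 0 -1"

```text
time_s: 16.13
ee_pos: [0.5665, -0.0026, 0.2149]
ee_rot: [-3.129, 0.004, 1.72]
force: [-9.8, -2.7, -2.5]
finger_gap: 0.0102
gripper_force: 49.3
```

Call:
move_arm --rows "0.265 0.04 0.35 0 0 0 -1; 0.265 0.04 0.35 0 0 0 -1; 0.15 0.02 0.16 0 0 0 -1; 0 0 0 0 0 0 -1; 0 0 0 0 0 0 -1"

```text
time_s: 16.55
ee_pos: [0.5815, -0.0004, 0.2358]
ee_rot: [-3.125, 0.004, 1.72]
force: [-14.1, -3.3, 2.0]
finger_gap: 0.0103
gripper_force: 49.6
```

```bash
cat > m.py <<'E'
from h import *
from cell import state,optics
from scipy.optimize import least_squares
s=state();print(s['ee_pos'],s['ee_rot'],s['force'])
T,S=optics.read_camera('top'),optics.read_camera('side')
for n,c,x0,x1,y0,y1 in(('T',T,215,260,180,240),('S',S,240,300,170,245)):
    for a,p in reds(c):
        if x0<p[0]<x1 and y0<p[1]<y1: print(n,a,p)
cv2.imwrite('pics/m%d.png'%(s['time_s']*100),np.hstack([cv2.resize(T['frame'][160:240,210:290],(400,400),interpolation=cv2.INTER_CUBIC),cv2.resize(S['frame'][165:245,225:305],(400,400),interpolation=cv2.INTER_CUBIC)]))
pickle.dump((T,S),open('m.pkl','wb'))
E
python3 m.py; ls pics
```

```text
[ 5.81457858e-01 -4.09750563e-04  2.35761634e-01] [-3.12468239  0.00367509  1.71985111] [-14.10133792  -3.31819362   1.97112415]
T 17 [227.58823529 212.11764706]
T 11 [236.90909091 215.45454545]
S 20 [254.   173.95]
S 10 [262.1 172.8]
S 30 [272.13333333 211.2       ]
c0.png
m1655.png
side0.png
t1.png
t2.png
t3.png
t4.png
top0.png
w0.png
```

Call:
move_arm --rows "0.14 0.02 0.21 0 0 0 -1; 0.14 0.02 0.21 0 0 0 -1; 0.14 0.02 0.21 0 0 0 -1; 0 0 0 0 0 0 -1; 0 0 0 0 0 0 -1"

```text
time_s: 17.07
ee_pos: [0.5944, 0.0015, 0.2509]
ee_rot: [-3.13, 0.003, 1.72]
force: [-8.1, -1.7, -2.2]
finger_gap: 0.0097
gripper_force: 49.3
```

```bash
python3 m.py; ls -t pics|head -1
```

```text
[0.59442534 0.00150717 0.25086482] [-3.12958781e+00  3.10556368e-03  1.72010541e+00] [-8.05379618 -1.67344849 -2.19887666]
T 18 [227.72222222 212.11111111]
T 11 [235.90909091 211.45454545]
S 16 [253.75   173.5625]
S 5 [261.6 172. ]
S 31 [270.90322581 209.35483871]
m1706.png
```

View pics/m1706.png

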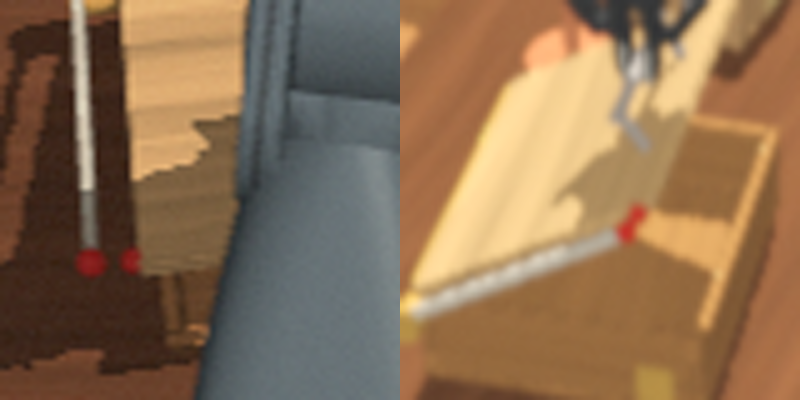

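Balls now: top, marker (227.7,212.1) and lid ball (235.9,211.5); side, marker about (270,211) and lid ball about (273,207.6), touching. I'll compare with predictions.

Run:
```python
from h import *
np.set_printoptions(precision=2,suppress=True)
T,S=pickle.load(open('m.pkl','rb'))
P=lambda c,t,y:proj(c,H+y*EY-.23*np.cos(t)*EX+[0,0,.23*np.sin(t)])
for t in(.56,.58,.6,.62,.64): print(t,P(T,t,.1435)-P(T,.6,.1665),P(S,t,.1435)-P(S,.6,.1665))
print(P(T,.6,.1665),P(S,.6,.1665))
f=S['frame'].astype(int);w=np.clip(f[...,2]-f[...,1:2].max(-1)-40,0,None)[203:217,264:280];print(w)
```

```text
0.56 [8.14 0.79] [ 2.91 -2.18]
0.58 [ 7.9  -0.14] [ 2.25 -3.04]
0.6 [ 7.66 -1.09] [ 1.58 -3.88]
0.62 [ 7.41 -2.07] [ 0.88 -4.73]
0.64 [ 7.16 -3.08] [ 0.16 -5.56]
[228.02 211.56] [269.36 211.08]
[[  0   0   0   0   0   0   0   0   0   0   0   0   0   0   2   4]
 [  0   0   0   0   0   0   0   0   0   0   0   0   0   1   3   3]
 [  0   0   0   0   0   0   0  10  17  12   0   0   0   2   3   4]
 [  0   0   0   0   0   0  10  41  59  45  19   6   4   5   4   4]
 [  0   0   0   0   0   1  23  68  92  76  36  17  14  11   9   9]
 [  0   0   0   0   0  10  40  79  91  70  34  19  15  16  15  15]
 [  0   0   0   0  14  40  69  84  67  43  24  18  15  16  16  16]
 [  0   0   0   0  37  77  97  83  48  27  19  16  15  17  17  17]
 [  0   0   0   0  39  90 104  80  41  21  16  15  16  17  17  17]
 [  0   0   0   0  18  69  89  68  32  18  16  16  17  16  16  17]
 [  0   0   0   0   1  32  49  38  18  10  11  15  16  17  17  16]
 [  0   0   0   0   0  11  16  12   6   5   6   9  13  15  16  16]
 [  0   0   0   0   2   5   7   5   4   3   3   5   8   8  13  14]
 [  0   3   4   4   4   5   5   4   4   3   3   4   4   4   7   9]]
```

Call:
move_arm --rows "0.08 0.01 0.09 0 0 0 -1; 0 0 0 0 0 0 -1; 0 0 0 0 0 0 -1; 0 0 0 0 0 0 -1; 0 0 0 0 0 0 -1"

```text
time_s: 17.58
ee_pos: [0.5961, 0.0018, 0.2525]
ee_rot: [-3.129, 0.003, 1.72]
force: [-7.8, -2.3, -3.2]
finger_gap: 0.0103
gripper_force: 49.3
```

Run:
```python
from h import *
from cell import optics,state
np.set_printoptions(precision=2,suppress=True)
from scipy.optimize import least_squares
s=state();print(s['ee_pos'],s['force'],np.abs(s['qd']).max())
T,S=optics.read_camera('top'),optics.read_camera('side')
print([p for a,p in reds(T) if 215<p[0]<260 and 200<p[1]<240])
def redness(F):
    f=F['frame'].astype(float);return np.clip(f[...,2]-f[...,1:2].max(-1)-60,0,None)
w=redness(S)[203:217,264:277];Y,X=np.mgrid[203:217,264:277]
g=lambda p,i:p[i]*np.exp(-((X-p[i+1])**2+(Y-p[i+2])**2)/2/p[6]**2)
r=least_squares(lambda p:(g(p,0)+g(p,3)-w).ravel(),[80,269.8,210.7,70,272,207.3,1.3]);print(r.x)
```

```text
[0.6  0.   0.25] [-7.83 -2.26 -3.18] 0.0008964967356147952
[array([235.78, 210.89]), array([227.79, 212.  ])]
[ 95.94 269.92 210.81  86.1  271.55 207.09   1.17]
```

```bash
python3 -c "
from cell import job;print(job.hand_in())"
```

```text
the job is handed in; nothing more can be done
None
```

The job is handed in: all four tea lights are in the basket, the empty tray stands upright on the middle of the mat, and the lid is held steady at about 0.60 rad, where both cameras put its red ball level with the marker's.

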